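# Fit twist-lock sensor pods to a survey boat's deck

### The job

Swing the solar panel about a quarter turn clear of the boat's deck, then fit every sensor pod on the bench into a slot of its own: T-foot down through the slot until the flange lies flat on the deck, then a quarter turn so that the bar stands square across its slot and is locked. When all are locked and let go of, swing the panel right back over the deck to its stop; leave the mug, bottle and screwdriver alone.

Things in the scene. Friction and masses are not known exactly. Their poses are not given: they have to be found in the camera images.
- deck: payload deck of a small survey boat, fixed: aluminium plate 190 mm (its x) by 400 mm (its y), 10 mm thick, on two black floats along its long edges; top face 60 mm above the bench. Origin at the middle of its underside on the bench; x points away from the robot, y to the left, at about world axes. Three slots outlined in blue lie in a row along y, 95 mm apart
- slot0 (a point): centre of the mouth of a slot on the deck's top face (right-hand slot). 84 mm along the deck's x by 46 mm along the deck's y, through a 10 mm plate, 50 mm free below it; four pins 5 mm tall, 5 mm thick, at 30 mm from it in x and y, surround the flange with 6 mm play. A pod seated here has its grip centre 32 mm above this point, and its T-foot hangs 4 mm below the plate, free to turn. Axes as the deck's
- slot1 (a point): centre of the mouth of a slot on the deck's top face (middle slot). 84 mm along the deck's x by 46 mm along the deck's y, through a 10 mm plate, 50 mm free below it; four pins 5 mm tall, 5 mm thick, at 30 mm from it in x and y, surround the flange with 6 mm play. A pod seated here has its grip centre 32 mm above this point, and its T-foot hangs 4 mm below the plate, free to turn. Axes as the deck's
- slot2 (a point): centre of the mouth of a slot on the deck's top face (left-hand slot). 84 mm along the deck's x by 46 mm along the deck's y, through a 10 mm plate, 50 mm free below it; four pins 5 mm tall, 5 mm thick, at 30 mm from it in x and y, surround the flange with 6 mm play. A pod seated here has its grip centre 32 mm above this point, and its T-foot hangs 4 mm below the plate, free to turn. Axes as the deck's
- panel (a joint): angle of the solar panel arm about its upright hinge, rad. 0: over the deck, against its stop, arm along the deck's -y, over the slots; it grows as the panel swings anticlockwise seen from above, away from the robot, to a stop at 1.8; at 1.57 the arm points along the deck's +x, clear of the slots. Turns with light friction (about 0.12 N m) and stays where it is left
- panel_hinge (a point): point on the upright hinge axis of the panel arm, 141 mm above the bench (the post reaches 134 mm and is 22 mm thick; post and hinge end at 154 mm), fixed, at the far left corner of the deck
- panel_knob (a point): upright round yellow knob on top of the panel, 22 mm diameter, 48 mm tall above the panel's top face, which is 148 mm above the bench; this point is on its axis, 174 mm above the bench and 22 mm below the knob's top, 110 mm from the hinge axis. It swings with the panel. The blue panel reaches from 60 to 300 mm from the hinge along the arm, 120 mm to the robot's side of the arm line (when home) and 30 mm to the other; underside 134 mm up
- pod_a_grip (a point): centre of the orange grip bar of a sensor pod (0.4 kg; may be absent), 60 mm above its foot. Pod, 84 mm tall, from below: steel T-foot 76 (x) by 38 (y) by 14 mm tall; round shank 24 mm thick, 14 mm long; black round flange 68 mm wide, 8 mm thick; grip bar 64 (x) by 22 (y) by 48 mm tall, parallel to the T-foot. z up, x along bar and foot. Stands on its foot on the bench at the start
- pod_b_grip (a point): centre of the green grip bar of a sensor pod (0.4 kg; may be absent), 60 mm above its foot. Pod, 84 mm tall, from below: steel T-foot 76 (x) by 38 (y) by 14 mm tall; round shank 24 mm thick, 14 mm long; black round flange 68 mm wide, 8 mm thick; grip bar 64 (x) by 22 (y) by 48 mm tall, parallel to the T-foot. z up, x along bar and foot. Stands on its foot on the bench at the start
- pod_c_grip (a point): centre of the white grip bar of a sensor pod (0.4 kg; may be absent), 60 mm above its foot. Pod, 84 mm tall, from below: steel T-foot 76 (x) by 38 (y) by 14 mm tall; round shank 24 mm thick, 14 mm long; black round flange 68 mm wide, 8 mm thick; grip bar 64 (x) by 22 (y) by 48 mm tall, parallel to the T-foot. z up, x along bar and foot. Stands on its foot on the bench at the start
- pod_d_grip (a point): centre of the red grip bar of a sensor pod (0.4 kg; may be absent), 60 mm above its foot. Pod, 84 mm tall, from below: steel T-foot 76 (x) by 38 (y) by 14 mm tall; round shank 24 mm thick, 14 mm long; black round flange 68 mm wide, 8 mm thick; grip bar 64 (x) by 22 (y) by 48 mm tall, parallel to the T-foot. z up, x along bar and foot. Stands on its foot on the bench at the start
- mug_mid (a point): centre of a white mug, 82 mm diameter, 95 mm tall; bystander
- bottle_mid (a point): centre of a clear bottle with green cap, 64 mm diameter, 190 mm tall; bystander
- driver: screwdriver with red handle lying on the bench; bystander; origin on its underside
Mind the look-alikes: they are no part of the job. What is shaped like the part that bears pod_c_grip but blue or turquoise is not meant.

How it is judged (in metres and radians):
On the way, in this order (a step that is already met when the one before it is completed fails the run):
1. the panel is swung clear of the deck (joint beyond 1.25 rad) (value of joint panel above 1.25 rad), for 0.2 s.
2. every pod is seated in a slot and locked while the panel is still clear, and let go of ((horizontal distance between pod_a_grip and slot0 below 0.012 m or horizontal distance between pod_a_grip and slot1 below 0.012 m or horizontal distance between pod_a_grip and slot2 below 0.012 m) and z of pod_a_grip in the frame of deck between 0.086 and 0.095 m and angle between the x axis of each of pod_a_grip, pod_b_grip, pod_c_grip, pod_d_grip and the x axis of deck, either way round above 1.2 rad and angle between each of pod_a_grip, pod_b_grip, pod_c_grip, pod_d_grip's own z axis and vertical below 0.1 rad and (horizontal distance between pod_b_grip and slot0 below 0.012 m or horizontal distance between pod_b_grip and slot1 below 0.012 m or horizontal distance between pod_b_grip and slot2 below 0.012 m) and z of pod_b_grip in the frame of deck between 0.086 and 0.095 m and (horizontal distance between pod_c_grip and slot0 below 0.012 m or horizontal distance between pod_c_grip and slot1 below 0.012 m or horizontal distance between pod_c_grip and slot2 below 0.012 m) and z of pod_c_grip in the frame of deck between 0.086 and 0.095 m and (horizontal distance between pod_d_grip and slot0 below 0.012 m or horizontal distance between pod_d_grip and slot1 below 0.012 m or horizontal distance between pod_d_grip and slot2 below 0.012 m) and z of pod_d_grip in the frame of deck between 0.086 and 0.095 m and value of joint panel above 1 rad and contact force between each of pod_a, pod_b, pod_c, pod_d and the fingers below 0.1 N), for 0.2 s.
At the end, for the whole second after the job is handed in: every pod present stands in one of the slots within 12 mm of its centre, upright within 0.1 rad, flange on the deck (grip centre 86 to 95 mm above the deck's underside), its bar turned at least 1.2 rad from the slot's long direction, at rest; the panel is back over the deck, joint below 0.12 rad ((horizontal distance between pod_a_grip and slot0 below 0.012 m or horizontal distance between pod_a_grip and slot1 below 0.012 m or horizontal distance between pod_a_grip and slot2 below 0.012 m) and z of pod_a_grip in the frame of deck between 0.086 and 0.095 m and angle between the x axis of each of pod_a_grip, pod_b_grip, pod_c_grip, pod_d_grip and the x axis of deck, either way round above 1.2 rad and angle between each of pod_a_grip, pod_b_grip, pod_c_grip, pod_d_grip's own z axis and vertical below 0.1 rad and (horizontal distance between pod_b_grip and slot0 below 0.012 m or horizontal distance between pod_b_grip and slot1 below 0.012 m or horizontal distance between pod_b_grip and slot2 below 0.012 m) and z of pod_b_grip in the frame of deck between 0.086 and 0.095 m and (horizontal distance between pod_c_grip and slot0 below 0.012 m or horizontal distance between pod_c_grip and slot1 below 0.012 m or horizontal distance between pod_c_grip and slot2 below 0.012 m) and z of pod_c_grip in the frame of deck between 0.086 and 0.095 m and (horizontal distance between pod_d_grip and slot0 below 0.012 m or horizontal distance between pod_d_grip and slot1 below 0.012 m or horizontal distance between pod_d_grip and slot2 below 0.012 m) and z of pod_d_grip in the frame of deck between 0.086 and 0.095 m and linear speed of each of pod_a, pod_b, pod_c, pod_d below 0.02 m/s and value of joint panel below 0.12 rad); the robot touches nothing.
It fails at once if a bystander (mug, bottle, screwdriver) is moved by more than 30 mm (distance of any of mug_mid, bottle_mid, driver from where it was at the start of the episode above 0.03 m).
Of pod_a, pod_b, pod_c, pod_d only 2 to 3 are there at a start; the rules pass over those that are not, and their reading is None.
At some moment in a run one of pod_a, pod_b, pod_c, pod_d may be knocked a few centimetres aside while the robot is not near it.
It also fails if it takes over 210 s, if anything falls off the work surface, if the arm or the gripper's body presses on something with over 40 N, if the wrist force passes 120 N, or if a joint passes its speed limit or range.

### The arm

A 6-joint arm with a two-finger parallel gripper is mounted at the origin on the work surface. World frame = base frame: x ahead of the robot, y to its left, z up, the work surface at z = 0. Lengths are in m, angles in degrees, forces in N, time in s.
With the tool pointing down it reaches from about 0.375 to 0.9 m from the base axis. Payload 3.1 kg.
Tool frame: the origin (TCP) lies on the centre line of the jaws, within the pads' length; the fingertips stand 14 mm ahead of it and the grasp point (between the pads) lies 5 mm behind it (bot.tips_ahead is the distance from the TCP to the fingertips, in m); z points along the fingers, y is the line along which they close (so a half turn about z gives the same grasp; the last joint's range is limited). The gripper opens to 87 mm and grips with 3 to 60 N. Pads are 19 mm wide; open, the fingers measure 117 mm over their backs; the gripper's body (75 mm by 190 mm) begins 51 mm behind the grasp point.
Start: joints at [67.065, 30.224, 82.088, -0, 67.689, -10.227], TCP at [0.137, 0.61, 0.237] pointing down, gripper open.
Joint ranges: [-176.69, 176.69], [-43.24, 126.21], [12.49, 139.97], [-82, 262], [0, 151.66], [-163.58, 163.58]. Speed limits (degrees/s): [159.86, 159.86, 180, 180, 180, 180].

### API

Orientations are given as a 3x3 rotation matrix whose columns are the frame's x, y, z axes.
In Python, from rig import bot gives the robot as it stands.
- The arm moves only by the tool play_rows, never from a script. Its argument "moves" is a list that holds one entry, the list of rows, each a list of 6 numbers: the shift along the tool's x, y, z in mm, then the turn, a rotation vector about the tool's x, y, z in rad. A call has 1 to 5 rows; each row shifts and turns the commanded pose from where the row before left it, along the tool's axes as they then stand; what a row does not reach is not made up. A row lasts 1/10 s, in which the tool goes at most 50 mm and 8.59 degrees, less where a joint would pass 70% of its speed; a pose out of reach is approached as far as the arm can. A call with a gripper value outside its range is refused whole. "fingers" is the opening, from -1 (shut) to 1 (fully open), set as the call begins (left out, the last holds). The fingers move at their own pace and stop on an object; the grip force is fixed at half the most. Time passes only in rows, so rows that do not move let the fingers close. It gives the time, the measured TCP pose, the force, the opening and the grip force at its end, in the units of the state.
- bot.read_state(): the state, without advancing time (a new reading comes with each control period).
- bot.capture(name): name is "scene" or "top" or "wrist"; returns a dict with "image" (400x640x3 uint8, blue, green, red), "fx", "fy", "cx", "cy" (pixels), "distortion" ([k1, k2, p1, p2, k3] as OpenCV has them; the pictures are not rectified), "R" (3x3) and "t" (3): a world point X has camera coordinates R X + t. Camera axes: x right, y down, z forward; pixel columns grow to the right and rows downward; lengths in m; the calibration is good to about 2 mm. A picture is of the moment at which its call begins. There is no depth.
- bot.hand_in(): hands the job in; it is judged then, once.
Trained networks look in a picture, given as the dict that the camera call returned (one of the last four; its "shot" number tells which), for a name from the list of things; names that differ only in an ending like _2 or _b are one class to them, and where a whole thing is asked for, a point or a joint stands for the part that bears it (a point fixed in the world has none). Each returns a list of dicts, best first, with "confidence" (0 to 1); they miss things now and then, are a little off and sometimes report something else, mostly with a low value. They report only what shows in the picture. A call takes as long as a camera call. They do not tell look-alikes from the thing itself.
- bot.search_frame(picture, query): "centre" ([column, row] in pixels, amid what is visible of it).
- bot.silhouettes(picture, query): "pixels" (400x640 bool, what is visible of it) and "centre" ([column, row] in pixels, amid what is visible of it).
- bot.pinpoint(picture, query): "centre" ([column, row] in pixels: a listed point, or the origin of a listed thing).
The state is a dict: "time_s": time; "joint_positions": joint angles; "qvel": joint speeds; "tau": joint torques, N m; "position": TCP position; "tcp_rot": TCP orientation; "force": force on the tool from outside, world axes, zero at the start; "moment": the same for the moment, N m; "opening": opening from 0.0 (shut) to 1.0 (fully open); "grasp_force": force on a finger pad.
Only numpy, scipy, OpenCV 4.12 (cv2) and the standard library are available. Lean on these libraries where they do the work, as an engineer would, in place of code of your own. Each camera call takes 0.05 s, during which the arm holds its last target. There are 200 camera calls.

## Working session

There is one attempt and no reset: what is moved stays moved. The work goes in short steps, Python scripts to look and compute and a tool call to move; the robot and the scene stay as the last step left them, time stands still between calls to the robot, and variables do not carry over. Pictures are saved under pics/ and viewed, at most 14 in all, crops included, and the job is handed in when it is done.

Besides the shell and the picture viewer there is one more tool, called as name([rows], argument=value, ...), one row to a line, values as JSON. play_rows: Moves the arm, as the interface text tells. Its arguments: {"type":"object","properties":{"moves":{"type":"array","items":{"type":"array","items":{"type":"array","items":{"type":"number"}}}},"fingers":{"type":"number"}},"required":["moves"]}

```bash
mkdir -p pics; cat > h.py <<'E'
import numpy as np, cv2
from rig import bot
def K(p): return np.array([[p['fx'],0,p['cx']],[0,p['fy'],p['cy']],[0,0,1.]])
def ray(p,uv):
    n=cv2.undistortPoints(np.array([[uv]],float),K(p),np.array(p['distortion'],float))[0,0]
    R=np.array(p['R']);return -R.T@np.array(p['t']),R.T@np.array([n[0],n[1],1])
def atz(p,uv,z):
    o,d=ray(p,uv);return o+d*(z-o[2])/d[2]
def proj(p,X):
    r=cv2.Rodrigues(np.array(p['R'],float))[0]
    return cv2.projectPoints(np.array(X,float).reshape(-1,1,3),r,np.array(p['t'],float),K(p),np.array(p['distortion'],float))[0][:,0]
E
python3 - <<'E'
from h import *
np.set_printoptions(precision=3,suppress=True)
ps=[bot.capture(n) for n in('scene','top')]
for n,p in zip(('scene','top'),ps):
    cv2.imwrite(f'pics/{n}0.png',p['image'])
    print(n,'cam',ray(p,(320,200))[0])
    for q,z in (('slot0',.06),('slot1',.06),('slot2',.06),('deck',0),('panel_hinge',.141),('panel_knob',.174),('pod_a_grip',.06),('mug_mid',.0475),('bottle_mid',.095),('driver',0)):
        for r in bot.pinpoint(p,q): print(q,round(r['confidence'],2),np.round(r['centre']),atz(p,r['centre'],z))
E
```

```text
scene cam [1.532 0.239 1.088]
slot0 0.93 [312. 179.] [ 0.421 -0.085  0.06 ]
slot1 0.93 [312. 179.] [ 0.421 -0.085  0.06 ]
slot2 0.93 [312. 179.] [ 0.421 -0.085  0.06 ]
deck 0.73 [349. 204.] [0.445 0.046 0.   ]
panel_hinge 0.58 [402. 196.] [0.512 0.213 0.141]
panel_knob 0.7 [370. 183.] [0.517 0.119 0.174]
mug_mid 0.55 [276. 248.] [ 0.719 -0.108  0.048]
bottle_mid 0.61 [482. 196.] [0.399 0.452 0.095]
bottle_mid 0.34 [244. 198.] [ 0.595 -0.248  0.095]
bottle_mid 0.17 [310. 180.] [ 0.464 -0.078  0.095]
driver 0.8 [234. 259.] [ 0.753 -0.23   0.   ]
driver 0.58 [246. 199.] [ 0.508 -0.288  0.   ]
driver 0.46 [273. 247.] [ 0.68  -0.133  0.   ]
top cam [ 0.252 -0.04   1.754]
slot0 0.89 [335. 243.] [ 0.422 -0.078  0.06 ]
slot0 0.66 [307. 244.] [0.421 0.016 0.06 ]
slot0 0.56 [280. 242.] [0.43 0.11 0.06]
slot0 0.27 [276. 208.] [0.547 0.123 0.06 ]
slot1 0.89 [335. 243.] [ 0.422 -0.078  0.06 ]
slot1 0.66 [307. 244.] [0.421 0.016 0.06 ]
slot1 0.56 [280. 242.] [0.43 0.11 0.06]
slot1 0.27 [276. 208.] [0.547 0.123 0.06 ]
slot2 0.89 [335. 243.] [ 0.422 -0.078  0.06 ]
slot2 0.66 [307. 244.] [0.421 0.016 0.06 ]
slot2 0.56 [280. 242.] [0.43 0.11 0.06]
slot2 0.27 [276. 208.] [0.547 0.123 0.06 ]
deck 0.96 [299. 236.] [0.455 0.049 0.   ]
panel_hinge 0.6 [240. 212.] [0.522 0.236 0.141]
panel_knob 0.71 [275. 211.] [0.519 0.115 0.174]
panel_knob 0.42 [237. 214.] [0.512 0.241 0.174]
mug_mid 0.87 [338. 156.] [ 0.733 -0.099  0.048]
bottle_mid 0.56 [177. 245.] [0.423 0.454 0.095]
driver 0.5 [374. 156.] [ 0.745 -0.233  0.   ]
```

```bash
python3 - <<'E'
import cv2
a=cv2.imread('pics/top0.png');cv2.imwrite('pics/t1.png',cv2.resize(a[100:325,130:530],(800,450),interpolation=3))
a=cv2.imread('pics/scene0.png');cv2.imwrite('pics/s1.png',cv2.resize(a[110:335,180:580],(800,450),interpolation=3))
E
```

```text
(no output)
```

View pics/t1.png

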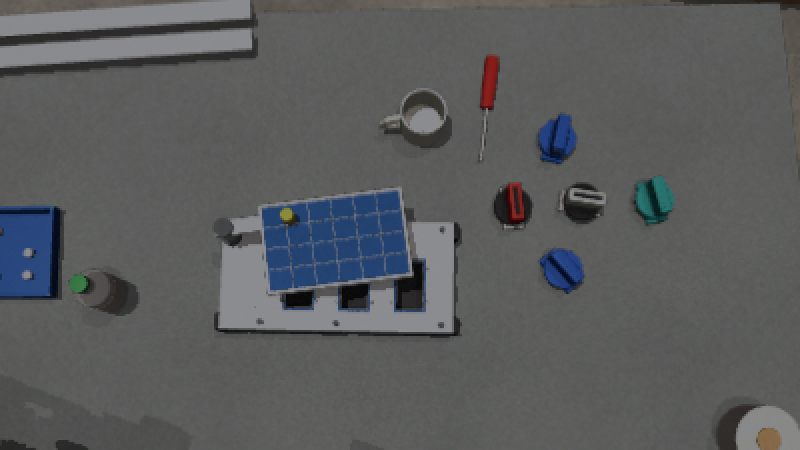

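View pics/s1.png

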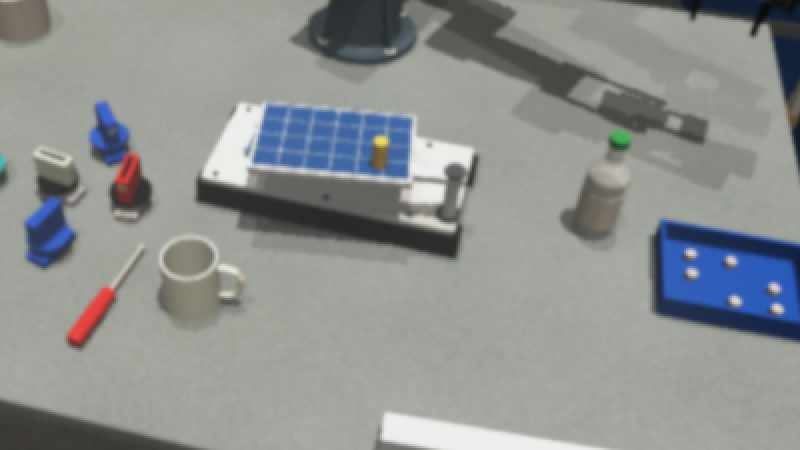

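The top view shows two pods: red at about (387,201) and white at about (422,198). The blue ones at (409,168) and (411,234) and the turquoise one at (458,200) are look-alikes. I see no orange or green pod. The panel is over the slots, with the yellow knob at (274,208) and the hinge at (242,215).

```bash
cat >> h.py <<'E'
np.set_printoptions(precision=3,suppress=True)
def go(X,yaw=None):
    s=bot.read_state();R=np.array(s['tcp_rot']);d=np.array(X)-s['position']
    y0=np.degrees(np.arctan2(R[1,0],R[0,0]))
    print('pos',np.array(s['position']),'yaw',y0,'zdir',R[:,2],'j',np.array(s['joint_positions']),'t',s['time_s'])
    print(' toolshift mm',np.round(R.T@d*1000,1))
    if yaw is not None: print(' dz rad',-np.radians((yaw-y0+180)%360-180))
def bar(p,hsv,roi,z=.084):
    "orientation and centre of a bar's coloured pixels projected at height z"
    pass
E
python3 - <<'E'
from h import *
go([.519,.115,.28],90)
ps=[bot.capture(n) for n in('scene','top')]
for p in ps:
    for q in('pod_c_grip','pod_a_grip'):
        for r in bot.search_frame(p,q): print(q,round(r['confidence'],2),np.round(r['centre']),atz(p,r['centre'],.06))
# triangulate by hand from bars: top-view bar ends (top face z=.084)
p=ps[1]
for n,a,b in(('red',(386,192.5),(389,210)),('white',(415.5,197),(432,199.5)),):
    A,B=atz(p,a,.084),atz(p,b,.084);print(n,(A+B)/2,np.degrees(np.arctan2(*(A-B)[1::-1])))
for c in((220.0,329),(453,332),(453,223)): print('deckcorner',atz(p,(130+c[0]/2,100+c[1]/2),.06))
for c in((270,292),(412,275),(402,188),(262,207)): print('panel',atz(p,(130+c[0]/2,100+c[1]/2),.148))
print('hinge top',atz(p,(130+223/2,100+226/2),.154))
print('knob top',atz(p,(130+287/2,100+214/2),.196))
E
```

```text
pos [0.137 0.61  0.237] yaw 167.2906445667935 zdir [ 0. -0. -1.] j [ 67.063  30.223  82.087  -0.     67.69  -10.228] t 1.1
 toolshift mm [-481.  -398.6  -43.4]
 dz rad 1.3489762286792129
pod_c_grip 0.92 [208. 201.] [ 0.6  -0.37  0.06]
pod_c_grip 0.91 [168. 191.] [ 0.592 -0.517  0.06 ]
pod_c_grip 0.89 [232. 176.] [ 0.473 -0.342  0.06 ]
pod_c_grip 0.73 [201. 224.] [ 0.699 -0.348  0.06 ]
pod_a_grip 0.43 [246. 206.] [ 0.591 -0.248  0.06 ]
pod_c_grip 0.81 [456. 197.] [ 0.573 -0.507  0.06 ]
pod_c_grip 0.63 [416. 201.] [ 0.561 -0.367  0.06 ]
pod_c_grip 0.59 [411. 171.] [ 0.67  -0.353  0.06 ]
pod_c_grip 0.57 [407. 233.] [ 0.452 -0.327  0.06 ]
red [ 0.559 -0.263  0.084] 6.899695207193437
white [ 0.567 -0.388  0.084] 79.91542759825003
deckcorner [0.355 0.247 0.06 ]
deckcorner [ 0.342 -0.15   0.06 ]
deckcorner [ 0.53  -0.156  0.06 ]
panel [0.408 0.151 0.148]
panel [ 0.431 -0.08   0.148]
panel [ 0.576 -0.068  0.148]
panel [0.549 0.165 0.148]
hinge top [0.518 0.228 0.154]
knob top [0.528 0.119 0.196]
```

```bash
cat >> h.py <<'E'
def rows(wps,vmax=46,wmax=.14):
    "wps: list of (X,yawdeg) ; prints straight-line rows in tool axes"
    s=bot.read_state();R=np.array(s['tcp_rot']);P=np.array(s['position']);y=np.degrees(np.arctan2(R[1,0],R[0,0]))
    print('now',P,'yaw',round(y,2),'t',s['time_s'],'f',np.array(s['force']),'open',s['opening'],'j',np.array(s['joint_positions']))
    out=[]
    for X,yw in wps:
        d=(np.array(X)-P)*1000;a=(yw-y+180)%360-180
        n=max(1,int(np.ceil(max(np.linalg.norm(d)/vmax,abs(np.radians(a))/wmax))))
        for i in range(n):
            c,sn=np.cos(np.radians(y)),np.sin(np.radians(y));e=d/n
            out.append([round(c*e[0]+sn*e[1]),round(sn*e[0]-c*e[1]),round(-e[2]),0,0,round(-np.radians(a)/n,3)]);y+=a/n
        P=np.array(X)
    for i in range(0,len(out),5): print(str(out[i:i+5]).replace(' ',''))
E
python3 -c "
from h import *
rows([([.523,.117,.26],90)])"
```

```text
now [0.137 0.61  0.237] yaw 167.29 t 1.4 f [ 0.035 -0.569 -0.276] open 0.9983664653575267 j [ 67.066  30.221  82.085   0.001  67.69  -10.225]
[[-35,-28,-2,0,0,np.float64(0.096)],[-37,-25,-2,0,0,np.float64(0.096)],[-39,-21,-2,0,0,np.float64(0.096)],[-41,-17,-2,0,0,np.float64(0.096)],[-43,-13,-2,0,0,np.float64(0.096)]]
[[-44,-9,-2,0,0,np.float64(0.096)],[-44,-5,-2,0,0,np.float64(0.096)],[-45,0,-2,0,0,np.float64(0.096)],[-45,4,-2,0,0,np.float64(0.096)],[-44,8,-2,0,0,np.float64(0.096)]]
[[-43,12,-2,0,0,np.float64(0.096)],[-42,16,-2,0,0,np.float64(0.096)],[-40,20,-2,0,0,np.float64(0.096)],[-38,24,-2,0,0,np.float64(0.096)]]
```

play_rows([
  [[-35, -28, -2, 0, 0, 0.096], [-37, -25, -2, 0, 0, 0.096], [-39, -21, -2, 0, 0, 0.096], [-41, -17, -2, 0, 0, 0.096], [-43, -13, -2, 0, 0, 0.096]],
])

```text
time_s: 1.9
position: [0.2763, 0.4332, 0.2468]
tcp_rot: [[-0.762, 0.648, 0.001], [0.648, 0.762, 0.0], [-0.0, 0.001, -1.0]]
force: [0.7, -0.5, -0.6]
opening: 0.999
grasp_force: 0.0
```

play_rows([
  [[-44, -9, -2, 0, 0, 0.096], [-44, -5, -2, 0, 0, 0.096], [-45, 0, -2, 0, 0, 0.096], [-45, 4, -2, 0, 0, 0.096], [-44, 8, -2, 0, 0, 0.096]],
])

```text
time_s: 2.4
position: [0.4153, 0.257, 0.257]
tcp_rot: [[-0.376, 0.927, 0.001], [0.927, 0.376, 0.0], [0.0, 0.001, -1.0]]
force: [-0.3, 0.5, -0.3]
opening: 1.0
grasp_force: 0.0
```

play_rows([
  [[-43, 12, -2, 0, 0, 0.096], [-42, 16, -2, 0, 0, 0.096], [-40, 20, -2, 0, 0, 0.096], [-38, 24, -2, 0, 0, 0.096], [0, 0, 0, 0, 0, 0]],
])

```text
time_s: 2.9
position: [0.5289, 0.1126, 0.2652]
tcp_rot: [[0.002, 1.0, 0.005], [1.0, -0.002, -0.002], [-0.002, 0.005, -1.0]]
force: [-0.3, 0.6, 0.2]
opening: 1.0
grasp_force: 0.0
```

```bash
sed -i 's/round(-np.radians(a)\/n,3)/round(float(-np.radians(a)\/n),3)/' h.py; python3 - <<'E'
from h import *
p=bot.capture('wrist');cv2.imwrite('pics/w1.png',p['image'])
s=bot.read_state();print(s['position'],s['tcp_rot'])
for q,z in(('panel_knob',.174),('panel_hinge',.141)):
    for r in bot.pinpoint(p,q): print(q,r['confidence'],r['centre'],atz(p,r['centre'],z))
t=bot.capture('top')
for q in ('pod_a_grip',):
    for r in bot.search_frame(t,q): print(r['confidence'],r['centre'],atz(t,r['centre'],.06))
E
```

```text
[0.526 0.115 0.265] [[-0.001  1.     0.001]
 [ 1.     0.001 -0.   ]
 [-0.     0.001 -1.   ]]
panel_knob 0.74 [317.0, 198.1] [0.529 0.121 0.174]
panel_hinge 0.95 [300.3, 64.8] [0.515 0.229 0.141]
panel_hinge 0.73 [317.3, 199.5] [0.529 0.111 0.141]
```

View pics/w1.png

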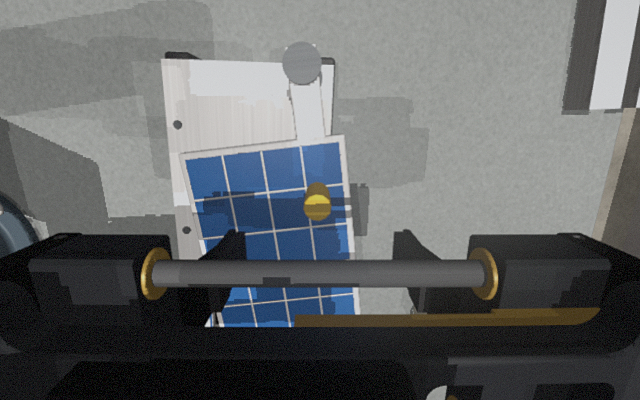

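The wrist view shows the knob at (317,200), just ahead between the open fingers, and the hinge at (302,62). The panel stands at about 0.13 rad.

play_rows([
  [[3, 1, 31, 0, 0, 0], [2, 1, 31, 0, 0, 0], [0, 1, 31, 0, 0, 0], [0, 0, 0, 0, 0, 0]],
])

```text
time_s: 3.55
position: [0.5232, 0.1232, 0.1682]
tcp_rot: [[-0.008, 1.0, -0.009], [1.0, 0.008, -0.0], [-0.0, -0.009, -1.0]]
force: [-0.9, -0.2, -0.2]
opening: 1.001
grasp_force: 0.0
```

play_rows([
  [[0, 0, 0, 0, 0, 0], [0, 0, 0, 0, 0, 0], [0, 0, 0, 0, 0, 0], [0, 0, 0, 0, 0, 0], [0, 0, 0, 0, 0, 0]],
], fingers=-1)

```text
time_s: 4.05
position: [0.5276, 0.1219, 0.1724]
tcp_rot: [[-0.005, 1.0, 0.002], [1.0, 0.005, 0.0], [-0.0, 0.002, -1.0]]
force: [0.2, 0.1, -1.0]
opening: 0.629
grasp_force: 0.0
```

```bash
python3 - <<'E'
from h import *
s=bot.read_state();P=np.array(s['position']);H=np.array([.515,.229]);v=P[:2]-H;r=np.linalg.norm(v);t0=np.arctan2(v[0],-v[1]);print(r,t0,s['opening'],s['grasp_force'])
y0=90.
rows([([*(H+r*np.array([np.sin(t),-np.cos(t)])),P[2]],y0+np.degrees(t-t0)) for t in np.linspace(t0,1.6,13)[1:]])
E
```

```text
0.1078309078963706 0.11745112382627322 0.6292492075153405 0.0
now [0.528 0.122 0.172] yaw 90.28 t 4.05 f [ 0.223  0.081 -1.042] open 0.6292492075153405 j [ 1.183 28.827 97.844 -0.002 53.233  0.902]
[[2,13,0,0,0,-0.119],[2,13,0,0,0,-0.124],[2,13,0,0,0,-0.124],[2,13,0,0,0,-0.124],[2,13,0,0,0,-0.124]]
[[2,13,0,0,0,-0.124],[2,13,0,0,0,-0.124],[2,13,0,0,0,-0.124],[2,13,0,0,0,-0.124],[2,13,0,0,0,-0.124]]
[[2,13,0,0,0,-0.124],[2,13,0,0,0,-0.124]]
```

play_rows([
  [[0, 0, 0, 0, 0, 0], [0, 0, 0, 0, 0, 0], [0, 0, 0, 0, 0, 0], [0, 0, 0, 0, 0, 0], [0, 0, 0, 0, 0, 0]],
])

```text
time_s: 4.55
position: [0.5274, 0.1219, 0.1715]
tcp_rot: [[-0.005, 1.0, 0.0], [1.0, 0.005, -0.0], [-0.0, 0.0, -1.0]]
force: [0.2, -0.7, -0.7]
opening: 0.244
grasp_force: 30.0
```

play_rows([
  [[0, 0, 0, 0, 0, 0], [0, 0, 0, 0, 0, 0], [2, 13, 0, 0, 0, -0.12], [2, 13, 0, 0, 0, -0.124], [2, 13, 0, 0, 0, -0.124]],
])

```text
time_s: 5.05
position: [0.5643, 0.133, 0.1715]
tcp_rot: [[-0.369, 0.93, -0.002], [0.93, 0.369, 0.0], [0.001, -0.002, -1.0]]
force: [-2.5, 2.2, 1.6]
opening: 0.24
grasp_force: 30.0
```

play_rows([
  [[2, 13, 0, 0, 0, -0.124], [2, 13, 0, 0, 0, -0.124], [2, 13, 0, 0, 0, -0.124], [2, 13, 0, 0, 0, -0.124], [2, 13, 0, 0, 0, -0.124]],
])

```text
time_s: 5.55
position: [0.6108, 0.1786, 0.1715]
tcp_rot: [[-0.84, 0.543, -0.002], [0.543, 0.84, 0.0], [0.002, -0.001, -1.0]]
force: [-2.3, 1.0, 2.2]
opening: 0.246
grasp_force: 30.0
```

play_rows([
  [[2, 13, 0, 0, 0, -0.124], [2, 13, 0, 0, 0, -0.124], [2, 13, 0, 0, 0, -0.124], [2, 13, 0, 0, 0, -0.124], [0, 0, 0, 0, 0, 0]],
])

```text
time_s: 6.05
position: [0.6232, 0.2312, 0.1715]
tcp_rot: [[-0.997, 0.079, -0.0], [0.079, 0.997, 0.002], [0.0, 0.002, -1.0]]
force: [-0.2, 1.3, 0.5]
opening: 0.242
grasp_force: 30.0
```

play_rows([
  [[0, 0, 0, 0, 0, 0], [0, 0, 0, 0, 0, 0], [0, 0, 0, 0, 0, 0], [0, 0, -10, 0, 0, 0], [0, 0, -30, 0, 0, 0]],
], fingers=1)

```text
time_s: 6.55
position: [0.6215, 0.2276, 0.2091]
tcp_rot: [[-0.997, 0.083, -0.008], [0.083, 0.997, -0.002], [0.007, -0.002, -1.0]]
force: [0.4, -0.5, 0.8]
opening: 0.619
grasp_force: 0.0
```

```bash
python3 - <<'E'
from h import *
rows([([.62,.22,.29],175.5),([.45,.016,.31],180),([.56,-.263,.25],180)])
E
```

```text
now [0.622 0.228 0.209] yaw 175.26 t 6.55 f [ 0.391 -0.451  0.755] open 0.6191918418986807 j [ 10.465  34.942  77.612  -0.01   67.885 -74.788]
[[0,-4,-40,0,0,-0.002],[0,-4,-40,0,0,-0.002],[26,-36,-3,0,0,-0.013],[26,-36,-3,0,0,-0.013],[27,-35,-3,0,0,-0.013]]
[[27,-35,-3,0,0,-0.013],[27,-35,-3,0,0,-0.013],[28,-34,-3,0,0,-0.013],[-16,-40,9,0,0,-0.0],[-16,-40,9,0,0,-0.0]]
[[-16,-40,9,0,0,-0.0],[-16,-40,9,0,0,-0.0],[-16,-40,9,0,0,-0.0],[-16,-40,9,0,0,-0.0],[-16,-40,9,0,0,-0.0]]
```

play_rows([
  [[0, -4, -40, 0, 0, 0], [0, -4, -40, 0, 0, 0], [26, -36, -3, 0, 0, -0.013], [26, -36, -3, 0, 0, -0.013], [27, -35, -3, 0, 0, -0.013]],
])

```text
time_s: 7.05
position: [0.536, 0.1181, 0.3018]
tcp_rot: [[-0.999, 0.042, 0.002], [0.042, 0.999, -0.0], [-0.002, -0.0, -1.0]]
force: [0.2, -0.6, 0.4]
opening: 0.982
grasp_force: 0.0
```

play_rows([
  [[27, -35, -3, 0, 0, -0.013], [27, -35, -3, 0, 0, -0.013], [28, -34, -3, 0, 0, -0.013], [0, 0, 0, 0, 0, 0], [0, 0, 0, 0, 0, 0]],
])

```text
time_s: 7.55
position: [0.4519, 0.0171, 0.3106]
tcp_rot: [[-1.0, 0.007, 0.002], [0.007, 1.0, -0.0], [-0.002, -0.0, -1.0]]
force: [-0.1, 0.7, -0.2]
opening: 1.001
grasp_force: 0.0
```

```bash
python3 - <<'E'
from h import *
w=bot.capture('wrist');cv2.imwrite('pics/w2.png',w['image'])
t=bot.capture('top');sc=bot.capture('scene')
for n,p in(('w',w),('t',t),('s',sc)):
    for q,z in(('slot0',.06),('deck',0.),('panel_hinge',.141)):
        for r in bot.pinpoint(p,q): print(n,q,round(r['confidence'],2),np.round(r['centre']),atz(p,r['centre'],z))
for q in('pod_c_grip','pod_d_grip'):
    for r in bot.pinpoint(t,q): print('t',q,round(r['confidence'],2),np.round(r['centre']),atz(t,r['centre'],.06))
cv2.imwrite('pics/tt2.png',cv2.resize(t['image'][80:305,200:600],(800,450),interpolation=3))
rows([([.56,-.263,.25],180)])
E
```

```text
w slot0 0.89 [249. 152.] [ 0.422 -0.077  0.06 ]
w slot0 0.7 [321. 156.] [0.429 0.02  0.06 ]
w slot0 0.69 [391. 156.] [0.43  0.114 0.06 ]
w deck 0.78 [339. 162.] [0.446 0.047 0.   ]
w deck 0.53 [246. 334.] [ 0.762 -0.121  0.   ]
w panel_hinge 0.77 [502. 241.] [0.519 0.23  0.141]
t slot0 0.88 [282. 241.] [0.434 0.104 0.06 ]
t slot0 0.74 [309. 243.] [0.425 0.011 0.06 ]
t slot0 0.59 [336. 241.] [ 0.428 -0.08   0.06 ]
t deck 0.56 [301. 237.] [0.452 0.039 0.   ]
t panel_hinge 0.72 [234. 213.] [0.519 0.254 0.141]
t panel_hinge 0.25 [338. 157.] [ 0.704 -0.093  0.141]
s slot0 0.73 [312. 179.] [ 0.42  -0.083  0.06 ]
s slot0 0.65 [339. 184.] [0.422 0.007 0.06 ]
s slot0 0.6 [369. 191.] [0.431 0.107 0.06 ]
s deck 0.87 [348. 205.] [0.451 0.044 0.   ]
s panel_hinge 0.92 [404. 197.] [0.517 0.221 0.141]
t pod_c_grip 0.91 [458. 196.] [ 0.575 -0.513  0.06 ]
t pod_c_grip 0.85 [408. 232.] [ 0.455 -0.331  0.06 ]
t pod_c_grip 0.77 [412. 167.] [ 0.686 -0.357  0.06 ]
t pod_c_grip 0.71 [340. 157.] [ 0.726 -0.105  0.06 ]
t pod_c_grip 0.62 [422. 198.] [ 0.572 -0.387  0.06 ]
t pod_d_grip 0.81 [386. 204.] [ 0.555 -0.259  0.06 ]
now [0.452 0.018 0.309] yaw 179.79 t 8.25 f [0.21  0.095 0.117] open 0.9988273207449015 j [ -11.938   11.35   100.155   -0.001   68.501 -101.732]
[[-16,-40,8,0,0,-0.001],[-16,-40,8,0,0,-0.001],[-16,-40,8,0,0,-0.001],[-16,-40,8,0,0,-0.001],[-16,-40,8,0,0,-0.001]]
[[-16,-40,8,0,0,-0.001],[-15,-40,8,0,0,-0.001]]
```

View pics/w2.png

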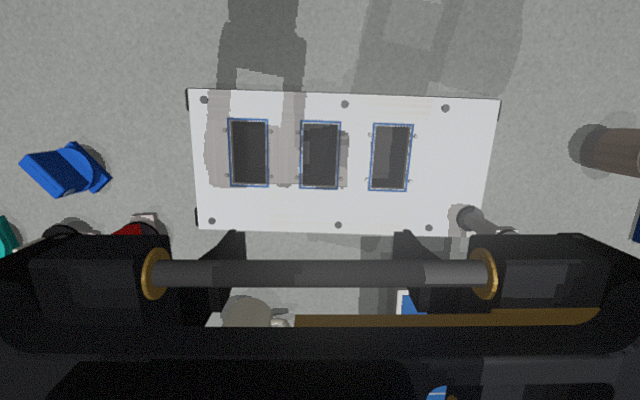

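View pics/tt2.png

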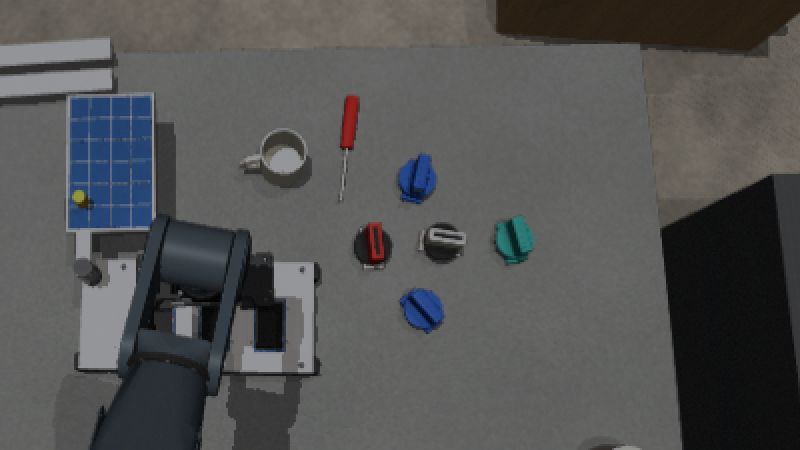

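The panel is clear, pointing along +x. In the wrist view the slots are at (249,153), (320,155) and (391,157). In the enlarged top crop the red pod (crop 375,243) and the white pod (443,240) are the ones meant. The blue (418,178 and 424,309) and turquoise (515,240) ones are look-alikes by colour. Orange and green are absent.

```bash
python3 - <<'E'
from h import *
w=bot.capture('wrist')
hsv=cv2.cvtColor(w['image'],cv2.COLOR_BGR2HSV)
m=cv2.inRange(hsv,(95,90,60),(125,255,255));m[:100]=0;m[200:]=0;m[:,:215]=0;m[:,430:]=0
cs,_=cv2.findContours(cv2.morphologyEx(m,cv2.MORPH_CLOSE,np.ones((3,3))),cv2.RETR_EXTERNAL,2)
for c in cs:
    if cv2.contourArea(c)<500: continue
    X=np.array([atz(w,q,.06)[:2]*1000 for q in c[:,0].astype(float)],np.float32)
    print(cv2.minAreaRect(X))
E
```

```text
((424.1373596191406, -78.01426696777344), (52.40342712402344, 90.88031005859375), 88.0961685180664)
```

play_rows([
  [[-16, -40, 8, 0, 0, 0], [-16, -40, 8, 0, 0, 0], [-16, -40, 8, 0, 0, 0], [-16, -40, 8, 0, 0, 0], [-16, -40, 8, 0, 0, 0]],
])

```text
time_s: 8.8
position: [0.5314, -0.1842, 0.2692]
tcp_rot: [[-1.0, 0.004, 0.0], [0.004, 1.0, 0.0], [-0.0, 0.0, -1.0]]
force: [0.5, 1.0, -0.4]
opening: 1.001
grasp_force: 0.0
```

play_rows([
  [[-16, -40, 8, 0, 0, 0], [-15, -40, 8, 0, 0, 0], [0, 0, 0, 0, 0, 0], [0, 0, 0, 0, 0, 0]],
])

```text
time_s: 9.2
position: [0.5613, -0.2632, 0.2526]
tcp_rot: [[-1.0, 0.006, -0.001], [0.006, 1.0, 0.001], [0.001, 0.001, -1.0]]
force: [0.3, 0.3, -0.9]
opening: 1.001
grasp_force: 0.0
```

```bash
python3 - <<'E'
from h import *
w=bot.capture('wrist');cv2.imwrite('pics/w3.png',w['image'])
for q in('pod_d_grip','pod_c_grip'):
    for r in bot.pinpoint(w,q): print(q,round(r['confidence'],2),np.round(r['centre']),atz(w,r['centre'],.06))
s=bot.read_state();print(s['position'],s['joint_positions'])
E
```

```text
pod_d_grip 0.69 [319. 184.] [ 0.562 -0.263  0.06 ]
pod_c_grip 0.95 [251. 275.] [ 0.681 -0.351  0.06 ]
pod_c_grip 0.86 [216. 190.] [ 0.569 -0.384  0.06 ]
pod_c_grip 0.63 [243.  80.] [ 0.449 -0.344  0.06 ]
[ 0.561 -0.261  0.254] [ -35.296   28.733   81.855    0.017   69.455 -125.142]
```

View pics/w3.png

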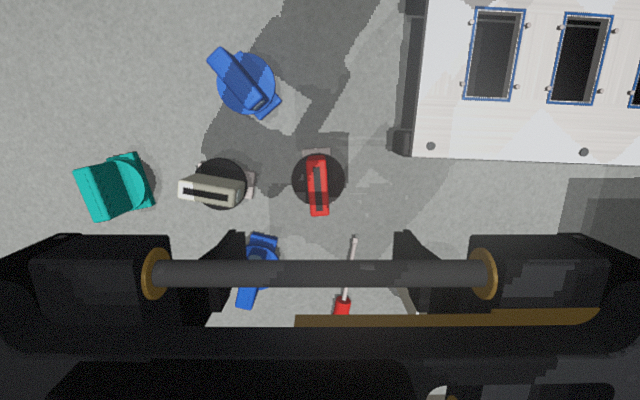

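The wrist view has the red bar upright at (318,185) in line with the tool. White is at (213,190). The slots are upper right.

play_rows([
  [[-1, -2, 34, 0, 0, -0.03], [0, 0, 34, 0, 0, -0.02], [0, 0, 34, 0, 0, 0], [0, 0, 34, 0, 0, 0], [0, 0, 34, 0, 0, 0]],
])

```text
time_s: 9.85
position: [0.5629, -0.2632, 0.0835]
tcp_rot: [[-0.999, -0.048, 0.001], [-0.048, 0.999, -0.001], [-0.001, -0.001, -1.0]]
force: [0.2, 0.4, -0.6]
opening: 0.998
grasp_force: 0.0
```

play_rows([
  [[0, 0, 18, 0, 0, 0], [0, 0, 0, 0, 0, 0], [0, 0, 0, 0, 0, 0], [0, 0, 0, 0, 0, 0], [0, 0, 0, 0, 0, 0]],
], fingers=-1)

```text
time_s: 10.35
position: [0.5637, -0.265, 0.0674]
tcp_rot: [[-0.999, -0.047, 0.003], [-0.047, 0.999, -0.002], [-0.003, -0.002, -1.0]]
force: [-0.7, -0.6, -0.6]
opening: 0.631
grasp_force: 0.0
```

play_rows([
  [[0, 0, 0, 0, 0, 0], [0, 0, 0, 0, 0, 0], [0, 0, 0, 0, 0, 0], [0, 0, 0, 0, 0, 0], [0, 0, 0, 0, 0, 0]],
])

```text
time_s: 10.85
position: [0.5627, -0.2646, 0.0656]
tcp_rot: [[-0.999, -0.046, -0.0], [-0.046, 0.999, 0.0], [0.0, 0.0, -1.0]]
force: [-0.6, 0.4, 1.5]
opening: 0.247
grasp_force: 29.8
```

```bash
python3 - <<'E'
from h import *
s=bot.read_state();print(s['opening'],s['grasp_force'])
P=s['position']
rows([([P[0],P[1],.19],177.5),([.424,-.078,.19],178)])
E
```

```text
0.2472633620835384 29.804967655800283
now [ 0.563 -0.265  0.066] yaw -177.36 t 10.85 f [-0.579  0.427  1.464] open 0.2472633620835384 j [ -35.474   42.814   89.608    0.      47.58  -128.112]
[[0,0,-41,0,0,0.03],[0,0,-41,0,0,0.03],[0,0,-41,0,0,0.03],[24,30,0,0,0,-0.001],[24,30,0,0,0,-0.001]]
[[24,30,0,0,0,-0.001],[24,30,0,0,0,-0.001],[24,30,0,0,0,-0.001],[24,30,0,0,0,-0.001]]
```

play_rows([
  [[0, 0, -41, 0, 0, 0.03], [0, 0, -41, 0, 0, 0.03], [0, 0, -41, 0, 0, 0.03], [24, 30, 0, 0, 0, 0], [24, 30, 0, 0, 0, 0]],
])

```text
time_s: 11.35
position: [0.5175, -0.2028, 0.1894]
tcp_rot: [[-0.999, 0.045, 0.002], [0.045, 0.999, -0.001], [-0.002, -0.001, -1.0]]
force: [-0.5, 0.9, -5.2]
opening: 0.25
grasp_force: 30.0
```

play_rows([
  [[24, 30, 0, 0, 0, 0], [24, 30, 0, 0, 0, 0], [24, 30, 0, 0, 0, 0], [24, 30, 0, 0, 0, 0], [0, 0, 0, 0, 0, 0]],
])

```text
time_s: 11.85
position: [0.4193, -0.0729, 0.1871]
tcp_rot: [[-0.999, 0.041, -0.012], [0.041, 0.999, 0.006], [0.012, 0.006, -1.0]]
force: [-1.3, -0.2, -4.5]
opening: 0.252
grasp_force: 30.0
```

```bash
python3 - <<'E'
from h import *
s=bot.read_state();print(s['opening'],s['grasp_force'])
w=bot.capture('wrist');t=bot.capture('top');sc=bot.capture('scene')
print('tcp px',[proj(p,s['position']) for p in(w,t,sc)])
for n,p in(('w',w),('t',t),('s',sc)):
    for q,z in(('pod_d_grip',s['position'][2]-.006),('slot0',.06)):
        for r in bot.pinpoint(p,q): print(n,q,round(r['confidence'],2),np.round(r['centre']),atz(p,r['centre'],z))
a=w['image'][100:400,120:520];b=sc['image'][120:270,220:420]
cv2.imwrite('pics/h1.png',np.hstack([a,cv2.resize(b,(400,300),interpolation=3)]))
rows([([.424,-.078,.135],178)])
E
```

```text
0.25222595761973604 29.997563855722547
tcp px [array([[319.679, 255.495]]), array([[334.08, 239.82]]), array([[314.864, 148.536]])]
w pod_d_grip 0.73 [318. 251.] [ 0.419 -0.074  0.181]
w slot0 0.91 [508. 202.] [0.431 0.111 0.06 ]
w slot0 0.7 [413. 203.] [0.428 0.018 0.06 ]
t slot0 0.93 [304. 241.] [0.431 0.026 0.06 ]
t slot0 0.88 [282. 240.] [0.435 0.104 0.06 ]
s pod_d_grip 0.86 [314. 154.] [ 0.437 -0.071  0.181]
s slot0 0.68 [372. 191.] [0.426 0.116 0.06 ]
s slot0 0.66 [341. 185.] [0.426 0.016 0.06 ]
s slot0 0.6 [316. 180.] [ 0.422 -0.069  0.06 ]
now [ 0.427 -0.079  0.188] yaw 177.45 t 12.3 f [-0.461  0.139 -4.514] open 0.24862059897436475 j [ -25.295   20.265  111.477   -0.005   48.25  -112.738]
[[2,0,27,0,0,-0.005],[2,0,27,0,0,-0.005]]
```

View pics/h1.png

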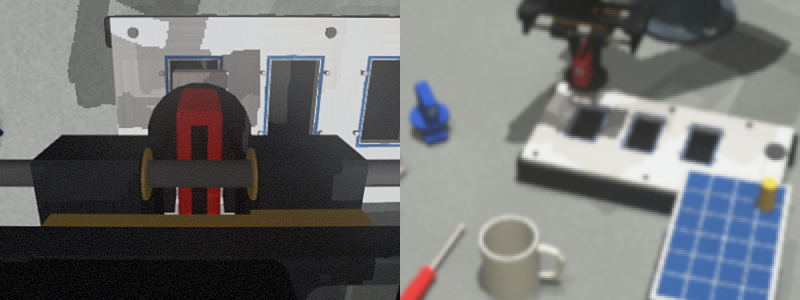

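```bash
python3 - <<'E'
from h import *
w=bot.capture('wrist');s=bot.read_state();P=np.array(s['position']);R=np.array(s['tcp_rot']);print(P)
f=lambda v:proj(w,P+R@(np.array(v)/1000))[0]
print('foot front bottom',f([38,-19,66]),f([38,19,66]),'top',f([38,-19,52]),f([38,19,52]))
print('flange front',f([34,0,38]),f([34,0,30]), 'bar top front corners',f([32,-11,-18]),f([32,11,-18]), 'per mm',f([39,0,66])-f([38,0,66]))
cv2.imwrite('pics/h2.png',cv2.resize(w['image'][140:240,250:390],(700,500),interpolation=3))
E
```

```text
[ 0.427 -0.079  0.188]
foot front bottom [293.476 167.025] [345.829 167.039] top [291.785 170.254] [347.638 170.269]
flange front [319.775 180.137] [319.818 182.744] bar top front corners [296.168 208.806] [344.166 208.812] per mm [ 0.001 -1.371]
```

View pics/h2.png

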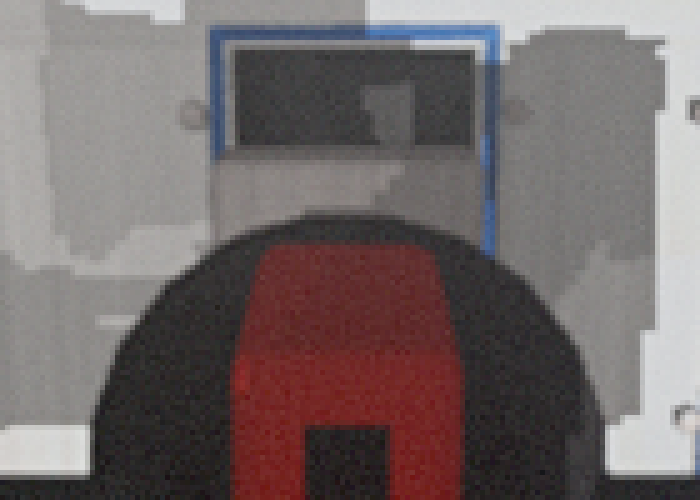

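The crop shows the held pod's foot front edge at row 170, predicted 167, so the pod sits about 1.6 mm towards the base-far side. The slot outline is in line with it.

play_rows([
  [[2, 1, 20, 0, 0, -0.009], [2, 1, 20, 0, 0, 0], [0, 0, 13, 0, 0, 0], [0, 0, 0, 0, 0, 0], [0, 0, 0, 0, 0, 0]],
])

```text
time_s: 12.85
position: [0.4231, -0.0766, 0.1356]
tcp_rot: [[-0.999, 0.035, 0.0], [0.035, 0.999, -0.0], [-0.0, -0.0, -1.0]]
force: [0.2, -0.5, -3.8]
opening: 0.249
grasp_force: 30.0
```

```bash
cat > chk.py <<'E'
from h import *
import sys
w=bot.capture('wrist');s=bot.read_state();print(np.array(s['position']),np.array(s['tcp_rot'])[:,0],np.array(s['force']),s['grasp_force'],s['time_s'])
cv2.imwrite(sys.argv[1],cv2.resize(w['image'][100:250,220:420],(800,600),interpolation=3))
E
python3 chk.py pics/h3.png
```

```text
[ 0.423 -0.077  0.136] [-0.999  0.035 -0.001] [-0.58  -0.277 -4.71 ] 29.997111442498863 12.9
```

View pics/h3.png

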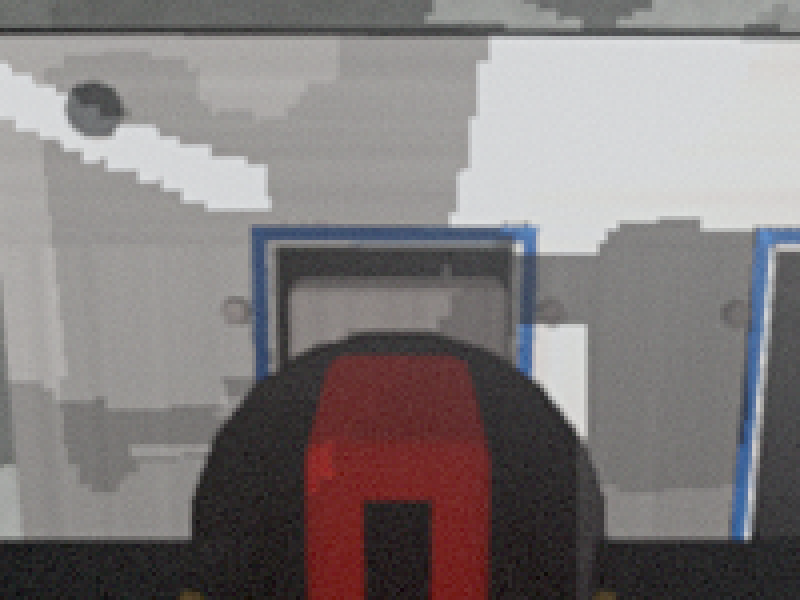

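The foot, at cols 288–507, sits centred within the slot mouth (270–518), so I descend.

play_rows([
  [[0, 0, 8, 0, 0, 0], [0, 0, 8, 0, 0, 0], [0, 0, 8, 0, 0, 0], [0, 0, 8, 0, 0, 0], [0, 0, 3, 0, 0, 0]],
])

```text
time_s: 13.4
position: [0.4223, -0.0761, 0.0995]
tcp_rot: [[-0.999, 0.035, -0.002], [0.035, 0.999, 0.001], [0.002, 0.001, -1.0]]
force: [0.7, -0.2, -4.2]
opening: 0.253
grasp_force: 30.0
```

play_rows([
  [[0, 0, 2, 0, 0, 0], [0, 0, 1, 0, 0, 0], [0, 0, 0, 0, 0, 0]],
])

```text
time_s: 13.7
position: [0.4226, -0.0762, 0.0978]
tcp_rot: [[-0.999, 0.035, -0.0], [0.035, 0.999, 0.0], [0.0, 0.0, -1.0]]
force: [-0.6, 1.0, -2.5]
opening: 0.249
grasp_force: 30.0
```

play_rows([
  [[0, 0, 0, 0, 0, 0.143], [0, 0, 0, 0, 0, 0.143], [0, 0, 0, 0, 0, 0.143], [0, 0, 0, 0, 0, 0.143], [0, 0, 0, 0, 0, 0.143]],
])

```text
time_s: 14.2
position: [0.4227, -0.0764, 0.0978]
tcp_rot: [[-0.728, 0.685, 0.0], [0.685, 0.728, -0.0], [-0.0, -0.0, -1.0]]
force: [-0.3, -1.1, -2.9]
opening: 0.252
grasp_force: 30.0
```

play_rows([
  [[0, 0, 0, 0, 0, 0.143], [0, 0, 0, 0, 0, 0.143], [0, 0, 0, 0, 0, 0.143], [0, 0, 0, 0, 0, 0.143], [0, 0, 0, 0, 0, 0.143]],
])

```text
time_s: 14.7
position: [0.4224, -0.0763, 0.0978]
tcp_rot: [[-0.1, 0.995, -0.001], [0.995, 0.1, -0.0], [0.0, -0.001, -1.0]]
force: [-0.3, -0.7, -1.9]
opening: 0.253
grasp_force: 30.0
```

play_rows([
  [[0, 0, 0, 0, 0, 0.143], [0, 0, 0, 0, 0, 0], [0, 0, 0, 0, 0, 0]],
])

```text
time_s: 15.0
position: [0.4228, -0.0762, 0.0977]
tcp_rot: [[0.034, 0.999, 0.0], [0.999, -0.034, 0.0], [0.0, 0.0, -1.0]]
force: [-0.7, 1.7, -1.7]
opening: 0.251
grasp_force: 30.0
```

play_rows([
  [[0, 0, 0, 0, 0, 0], [0, 0, 0, 0, 0, 0], [0, 0, 0, 0, 0, 0], [0, 0, -20, 0, 0, 0], [0, 0, -40, 0, 0, 0]],
], fingers=0.4)

```text
time_s: 15.5
position: [0.4213, -0.0758, 0.1564]
tcp_rot: [[0.037, 0.999, -0.006], [0.999, -0.037, 0.003], [0.002, -0.006, -1.0]]
force: [0.8, -0.9, 0.3]
opening: 0.622
grasp_force: 0.0
```

```bash
python3 - <<'E'
from h import *
t=bot.capture('top')
for q in('pod_c_grip','pod_d_grip'):
    for r in bot.pinpoint(t,q): print('t',q,round(r['confidence'],2),np.round(r['centre']),atz(t,r['centre'],.06))
rows([([.45,-.1,.22],85),([.57,-.386,.24],80)])
E
```

```text
t pod_c_grip 0.92 [410. 169.] [ 0.678 -0.349  0.06 ]
t pod_c_grip 0.75 [411. 230.] [ 0.461 -0.342  0.06 ]
t pod_c_grip 0.71 [458. 196.] [ 0.575 -0.516  0.06 ]
t pod_c_grip 0.53 [373. 157.] [ 0.724 -0.223  0.06 ]
now [ 0.425 -0.077  0.159] yaw 87.91 t 15.65 f [-0.257 -0.535 -0.173] open 0.6823500748740083 j [-25.199  23.121 113.803  -0.002  42.709 -23.112]
[[-11,13,-30,0,0,0.025],[-11,13,-30,0,0,0.025],[-39,21,-3,0,0,0.012],[-39,21,-3,0,0,0.012],[-39,22,-3,0,0,0.012]]
[[-38,22,-3,0,0,0.012],[-38,23,-3,0,0,0.012],[-38,23,-3,0,0,0.012],[-38,24,-3,0,0,0.012]]
```

play_rows([
  [[-11, 13, -30, 0, 0, 0.025], [-11, 13, -30, 0, 0, 0.025], [-39, 21, -3, 0, 0, 0.012], [-39, 21, -3, 0, 0, 0.012], [-39, 22, -3, 0, 0, 0.012]],
])

```text
time_s: 16.15
position: [0.4999, -0.2233, 0.2258]
tcp_rot: [[0.122, 0.992, -0.001], [0.992, -0.122, 0.001], [0.001, -0.001, -1.0]]
force: [0.5, -0.2, -0.5]
opening: 0.702
grasp_force: 0.0
```

play_rows([
  [[-38, 22, -3, 0, 0, 0.012], [-38, 23, -3, 0, 0, 0.012], [-38, 23, -3, 0, 0, 0.012], [-38, 24, -3, 0, 0, 0.012], [0, 0, 0, 0, 0, 0]],
])

```text
time_s: 16.65
position: [0.5708, -0.392, 0.2367]
tcp_rot: [[0.174, 0.985, 0.002], [0.985, -0.174, -0.004], [-0.003, 0.003, -1.0]]
force: [-0.2, 0.0, 0.8]
opening: 0.705
grasp_force: 0.0
```

```bash
python3 - <<'E'
from h import *
w=bot.capture('wrist');t=bot.capture('top');sc=bot.capture('scene')
s=bot.read_state();print(np.array(s['position']),np.array(s['tcp_rot'])[:,0])
for n,p in(('w',w),('t',t),('s',sc)):
  for q,z in(('pod_c_grip',.06),('pod_d_grip',.092)):
    for r in bot.pinpoint(p,q): print(n,q,round(r['confidence'],2),np.round(r['centre']),atz(p,r['centre'],z))
b=t['image'][120:280,250:490]
cv2.imwrite('pics/g1.png',np.vstack([cv2.resize(w['image'][60:270],(640,210)),cv2.resize(b,(640,380),interpolation=3)]))
E
```

```text
[ 0.568 -0.385  0.236] [0.17  0.985 0.003]
w pod_c_grip 0.96 [335. 284.] [ 0.57  -0.518  0.06 ]
w pod_c_grip 0.88 [418. 131.] [ 0.687 -0.352  0.06 ]
w pod_c_grip 0.81 [206. 162.] [ 0.454 -0.345  0.06 ]
w pod_c_grip 0.7 [312. 187.] [ 0.564 -0.393  0.06 ]
t pod_c_grip 0.67 [461. 194.] [ 0.582 -0.525  0.06 ]
t pod_c_grip 0.57 [410. 164.] [ 0.695 -0.353  0.06 ]
s pod_c_grip 0.88 [169. 186.] [ 0.568 -0.526  0.06 ]
s pod_c_grip 0.87 [204. 196.] [ 0.583 -0.395  0.06 ]
s pod_c_grip 0.82 [234. 170.] [ 0.445 -0.347  0.06 ]
s pod_c_grip 0.55 [201. 219.] [ 0.68  -0.358  0.06 ]
s pod_d_grip 0.72 [314. 175.] [ 0.436 -0.071  0.092]
```

View pics/g1.png

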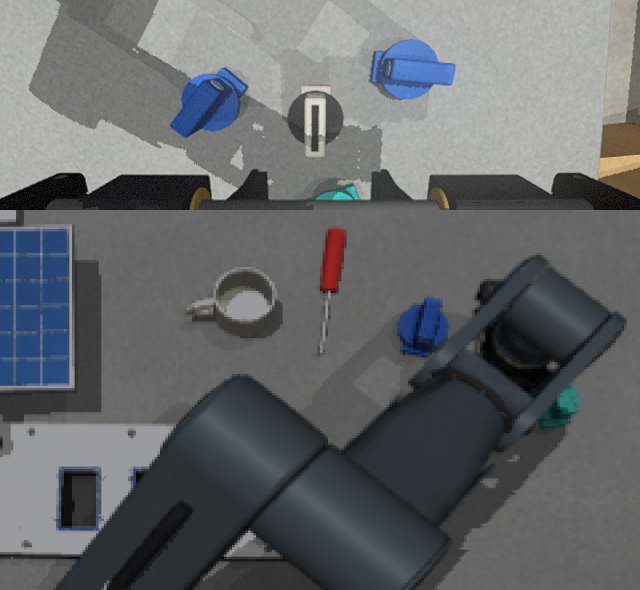

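The white pod's bar is upright at wrist px (315,186), aligned with the tool and ahead of the fingers. The blue and turquoise look-alikes are off to the sides.

play_rows([
  [[-4, -1, 34, 0, 0, 0], [-4, -1, 34, 0, 0, 0], [-1, 0, 34, 0, 0, 0], [0, 0, 34, 0, 0, 0], [0, 0, 17, 0, 0, 0]],
])

```text
time_s: 17.6
position: [0.5645, -0.3925, 0.0826]
tcp_rot: [[0.17, 0.985, -0.004], [0.985, -0.17, 0.004], [0.003, -0.004, -1.0]]
force: [-0.4, -0.0, 0.6]
opening: 0.698
grasp_force: 0.0
```

play_rows([
  [[0, 0, 17, 0, 0, 0], [0, 0, 0, 0, 0, 0], [0, 0, 0, 0, 0, 0], [0, 0, 0, 0, 0, 0], [0, 0, 0, 0, 0, 0]],
], fingers=-1)

```text
time_s: 18.1
position: [0.5668, -0.395, 0.0703]
tcp_rot: [[0.17, 0.985, 0.002], [0.985, -0.17, -0.002], [-0.002, 0.003, -1.0]]
force: [0.1, -0.0, 0.4]
opening: 0.327
grasp_force: 0.0
```

play_rows([
  [[0, 0, 0, 0, 0, 0], [0, 0, 0, 0, 0, 0], [0, 0, 0, 0, 0, 0]],
])

```text
time_s: 18.4
position: [0.5664, -0.3948, 0.0699]
tcp_rot: [[0.17, 0.985, 0.001], [0.985, -0.17, -0.001], [-0.001, 0.001, -1.0]]
force: [-1.4, 0.4, 5.5]
opening: 0.252
grasp_force: 29.9
```

```bash
python3 - <<'E'
from h import *
s=bot.read_state();print(s['opening'],s['grasp_force'])
P=s['position']
rows([([P[0],P[1],.19],100),([.426,.017,.20],178)])
E
```

```text
0.25195183013216804 29.867131139617413
now [ 0.566 -0.395  0.07 ] yaw 80.21 t 18.4 f [-1.43   0.416  5.509] open 0.25195183013216804 j [-44.126  46.399  78.657  -0.009  54.835 -34.334]
[[0,0,-40,0,0,-0.115],[0,0,-40,0,0,-0.115],[0,0,-40,0,0,-0.115],[43,-7,-1,0,0,-0.136],[44,-1,-1,0,0,-0.136]]
[[43,5,-1,0,0,-0.136],[42,11,-1,0,0,-0.136],[40,17,-1,0,0,-0.136],[38,22,-1,0,0,-0.136],[34,27,-1,0,0,-0.136]]
[[30,31,-1,0,0,-0.136],[26,35,-1,0,0,-0.136],[21,38,-1,0,0,-0.136]]
```

play_rows([
  [[0, 0, -46, 0, 0, -0.115], [0, 0, -46, 0, 0, -0.115], [0, 0, -46, 0, 0, -0.115], [43, -7, -1, 0, 0, -0.136], [44, -1, -1, 0, 0, -0.136]],
])

```text
time_s: 18.9
position: [0.5373, -0.312, 0.2094]
tcp_rot: [[-0.434, 0.901, 0.002], [0.901, 0.434, -0.002], [-0.002, 0.002, -1.0]]
force: [-0.6, 0.9, -5.2]
opening: 0.248
grasp_force: 30.0
```

play_rows([
  [[43, 5, -1, 0, 0, -0.136], [42, 11, -1, 0, 0, -0.136], [40, 17, -1, 0, 0, -0.136], [38, 22, -1, 0, 0, -0.136], [34, 27, -1, 0, 0, -0.136]],
])

```text
time_s: 19.4
position: [0.4662, -0.1033, 0.2126]
tcp_rot: [[-0.905, 0.426, -0.002], [0.426, 0.905, 0.001], [0.003, 0.0, -1.0]]
force: [0.1, 0.3, -4.2]
opening: 0.251
grasp_force: 30.0
```

play_rows([
  [[30, 31, -1, 0, 0, -0.136], [26, 35, -1, 0, 0, -0.136], [21, 38, -1, 0, 0, -0.136], [0, 0, 0, 0, 0, 0], [0, 0, 0, 0, 0, 0]],
])

```text
time_s: 19.9
position: [0.4249, 0.0189, 0.2161]
tcp_rot: [[-0.999, 0.035, -0.001], [0.035, 0.999, 0.0], [0.001, 0.0, -1.0]]
force: [1.6, 0.2, -3.3]
opening: 0.245
grasp_force: 30.0
```

```bash
python3 - <<'E'
from h import *
rows([([.426,.0172,.185],178)])
E
```

```text
now [0.425 0.019 0.216] yaw 178.01 t 19.9 f [ 1.631  0.187 -3.27 ] open 0.24545859427825079 j [ -12.569   16.836  110.773   -0.014   52.459 -100.57 ]
[[-1,-2,31,0,0,0.0]]
```

play_rows([
  [[0, -1, 25, 0, 0, 0], [0, -1, 25, 0, 0, 0], [0, 0, 22, 0, 0, 0], [0, 0, 0, 0, 0, 0], [0, 0, 0, 0, 0, 0]],
])

```text
time_s: 20.4
position: [0.4264, 0.0149, 0.1443]
tcp_rot: [[-0.999, 0.039, -0.001], [0.039, 0.999, 0.0], [0.001, 0.0, -1.0]]
force: [-0.2, 0.1, -3.9]
opening: 0.248
grasp_force: 30.0
```

```bash
cat >> chk.py <<'E'
P=np.array(s['position']);R=np.array(s['tcp_rot']);h=float(sys.argv[2])
f=lambda v:(proj(w,P+R@(np.array(v)/1000))[0]-[220,100])*4
print('pred foot bottom',f([38,-19,h]),f([38,19,h]),'top',f([38,0,h-14]),'flange',f([34,0,h-28]),f([34,0,h-36]),'px/mm',f([39,0,h])-f([38,0,h]))
E
python3 chk.py pics/h4.png 70
```

```text
[0.427 0.015 0.145] [-0.999  0.038 -0.001] [ 0.267  0.126 -5.01 ] 29.959183332393877 20.45
pred foot bottom [295.148 269.447] [501.145 269.419] top [398.392 282.03 ] flange [398.644 320.731] [398.812 330.867] px/mm [ 0.003 -5.394]
```

View pics/h4.png

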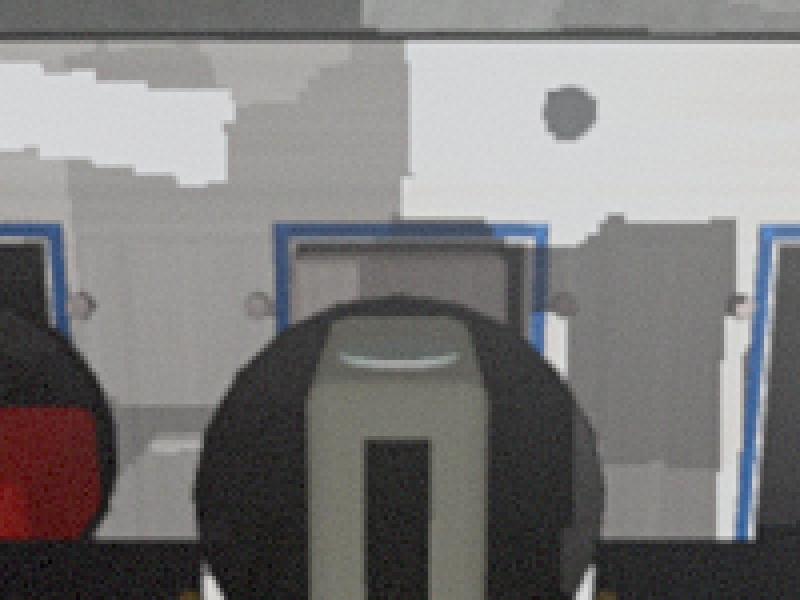

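The pod sits about 4.5 mm ahead along the bar in the grip (flange edge at row 297, predicted 321), and the slot mouth centre is about 2.4 mm to the right. I correct both.

play_rows([
  [[-5, 2.4, 0, 0, 0, 0], [0, 0, 0, 0, 0, 0], [0, 0, 0, 0, 0, 0]],
])

```text
time_s: 20.75
position: [0.4318, 0.018, 0.1453]
tcp_rot: [[-0.999, 0.037, 0.002], [0.037, 0.999, -0.0], [-0.002, -0.0, -1.0]]
force: [-0.2, -0.4, -3.4]
opening: 0.25
grasp_force: 30.0
```

```bash
python3 chk.py pics/h5.png 70
```

```text
[0.431 0.018 0.145] [-0.999  0.036 -0.001] [-0.216 -0.651 -3.734] 29.95919219276402 20.8
pred foot bottom [295.422 262.772] [501.094 262.841] top [398.47  275.164] flange [398.678 313.569] [398.825 323.523] px/mm [ 0.005 -5.391]
```

View pics/h5.png

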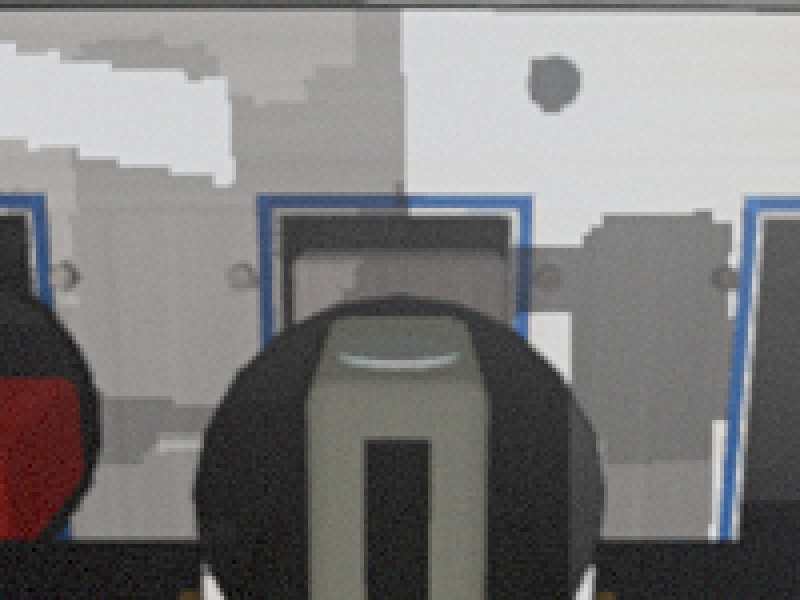

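The foot (290–507) is centred in the mouth (272–518), with the same front gap as for the first pod. Descending.

play_rows([
  [[0, 0, 9, 0, 0, 0], [0, 0, 9, 0, 0, 0], [0, 0, 9, 0, 0, 0], [0, 0, 9, 0, 0, 0], [0, 0, 4, 0, 0, 0]],
])

```text
time_s: 21.3
position: [0.4303, 0.0181, 0.1032]
tcp_rot: [[-0.999, 0.037, -0.002], [0.037, 0.999, 0.0], [0.002, 0.0, -1.0]]
force: [-0.4, 0.6, -4.0]
opening: 0.25
grasp_force: 30.0
```

play_rows([
  [[0, 0, 2, 0, 0, 0], [0, 0, 1, 0, 0, 0], [0, 0, 0, 0, 0, 0]],
])

```text
time_s: 21.6
position: [0.4309, 0.0182, 0.1021]
tcp_rot: [[-0.999, 0.037, -0.0], [0.037, 0.999, 0.0], [0.0, 0.0, -1.0]]
force: [-0.7, 1.6, 2.9]
opening: 0.25
grasp_force: 30.0
```

play_rows([
  [[0, -0.6, 0, 0, 0, 0.143], [0, -0.6, 0, 0, 0, 0.143], [0, -0.6, 0, 0, 0, 0.143], [0, -0.6, 0, 0, 0, 0.143], [0, -0.6, 0, 0, 0, 0.143]],
])

```text
time_s: 22.1
position: [0.427, 0.0157, 0.1019]
tcp_rot: [[-0.727, 0.686, -0.006], [0.686, 0.727, 0.001], [0.005, -0.004, -1.0]]
force: [-5.5, 0.4, 6.6]
opening: 0.247
grasp_force: 30.0
```

play_rows([
  [[0, -0.6, 0, 0, 0, 0.143], [0, -0.6, 0, 0, 0, 0.143], [0, -0.6, 0, 0, 0, 0.143], [0, -0.6, 0, 0, 0, 0.143], [0, -0.6, 0, 0, 0, 0.143]],
])

```text
time_s: 22.6
position: [0.4248, 0.0147, 0.1019]
tcp_rot: [[-0.099, 0.995, -0.005], [0.995, 0.099, 0.002], [0.002, -0.005, -1.0]]
force: [-3.6, 2.7, 5.5]
opening: 0.252
grasp_force: 30.0
```

play_rows([
  [[0, -0.6, 0, 0, 0, 0.143], [0, 0, 0, 0, 0, 0], [0, 0, 0, 0, 0, 0]],
])

```text
time_s: 22.9
position: [0.4249, 0.0143, 0.1019]
tcp_rot: [[0.038, 0.999, -0.004], [0.999, -0.038, 0.001], [0.001, -0.004, -1.0]]
force: [-4.8, 1.5, 6.4]
opening: 0.25
grasp_force: 30.0
```

play_rows([
  [[0, 0, 0, 0, 0, 0], [0, 0, 0, 0, 0, 0], [0, 0, 0, 0, 0, 0], [0, 0, 0, 0, 0, 0], [0, 0, -30, 0, 0, 0]],
], fingers=1)

```text
time_s: 23.4
position: [0.4255, 0.0138, 0.1296]
tcp_rot: [[0.039, 0.999, -0.006], [0.999, -0.039, 0.001], [0.001, -0.006, -1.0]]
force: [0.1, -0.6, 0.1]
opening: 0.618
grasp_force: 0.0
```

play_rows([
  [[0, 0, -45, 0, 0, 0], [0, 0, -45, 0, 0, 0], [0, 0, -45, 0, 0, 0], [-46, 0, 0, 0, 0, 0], [-46, 0, 0, 0, 0, 0]],
])

```text
time_s: 23.9
position: [0.4247, -0.0789, 0.2687]
tcp_rot: [[0.034, 0.999, 0.006], [0.999, -0.034, -0.003], [-0.003, 0.006, -1.0]]
force: [0.6, -0.0, -0.0]
opening: 0.983
grasp_force: 0.0
```

```bash
python3 - <<'E'
from h import *
w=bot.capture('wrist');t=bot.capture('top');sc=bot.capture('scene')
s=bot.read_state();print(np.array(s['position']),np.array(s['tcp_rot'])[:,0])
for n,p in(('w',w),('s',sc)):
  for q,z in(('pod_c_grip',.092),('pod_d_grip',.092),('slot0',.06),('panel_knob',.174)):
    for r in bot.pinpoint(p,q): print(n,q,round(r['confidence'],2),np.round(r['centre']),atz(p,r['centre'],z))
cv2.imwrite('pics/f1.png',np.hstack([w['image'][0:280,120:520],cv2.resize(sc['image'][120:260,220:420],(400,280),interpolation=3)]))
rows([([.52,.1,.26],130),([.625,.229,.26],175)])
E
```

```text
[ 0.424 -0.081  0.267] [ 0.044  0.999 -0.001]
w pod_c_grip 0.88 [315.  96.] [0.426 0.016 0.092]
w pod_d_grip 0.92 [315. 182.] [ 0.423 -0.075  0.092]
s pod_c_grip 0.86 [169. 187.] [ 0.606 -0.498  0.092]
s pod_c_grip 0.86 [232. 170.] [ 0.478 -0.336  0.092]
s pod_c_grip 0.74 [199. 221.] [ 0.715 -0.342  0.092]
s pod_c_grip 0.67 [342. 181.] [0.438 0.021 0.092]
s pod_d_grip 0.89 [315. 174.] [ 0.427 -0.071  0.092]
s slot0 0.96 [341. 184.] [0.418 0.013 0.06 ]
s slot0 0.83 [373. 192.] [0.433 0.121 0.06 ]
s slot0 0.64 [313. 177.] [ 0.41  -0.085  0.06 ]
s slot0 0.23 [234. 256.] [ 0.787 -0.209  0.06 ]
s panel_knob 0.61 [403. 216.] [0.627 0.229 0.174]
now [ 0.423 -0.077  0.266] yaw 87.87 t 24.45 f [0.332 0.247 1.183] open 1.0019946095938776 j [-25.3    12.667 106.405   0.005  60.957 -23.171]
[[30,15,1,0,0,-0.123],[28,19,1,0,0,-0.123],[26,22,1,0,0,-0.123],[23,25,1,0,0,-0.123],[20,27,1,0,0,-0.123]]
[[16,30,1,0,0,-0.123],[5,27,0,0,0,-0.131],[2,28,0,0,0,-0.131],[-2,28,0,0,0,-0.131],[-6,27,0,0,0,-0.131]]
[[-9,26,0,0,0,-0.131],[-12,25,0,0,0,-0.131]]
```

View pics/f1.png

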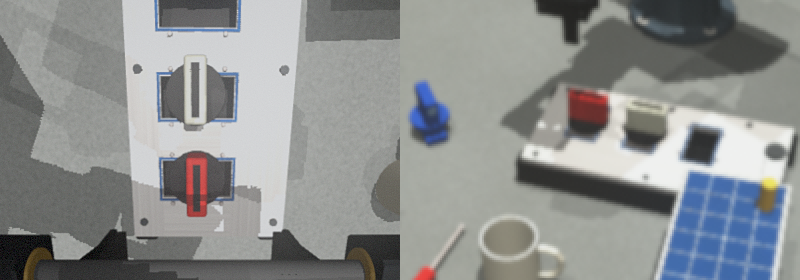

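Both pods are seated with their bars square across the slots. Now the panel goes back.

play_rows([
  [[30, 15, 1, 0, 0, -0.123], [28, 19, 1, 0, 0, -0.123], [26, 22, 1, 0, 0, -0.123], [23, 25, 1, 0, 0, -0.123], [20, 27, 1, 0, 0, -0.123]],
])

```text
time_s: 24.95
position: [0.5044, 0.0722, 0.2614]
tcp_rot: [[-0.55, 0.835, -0.0], [0.835, 0.55, -0.0], [-0.0, -0.0, -1.0]]
force: [0.6, -1.3, 0.3]
opening: 0.997
grasp_force: 0.0
```

play_rows([
  [[16, 30, 1, 0, 0, -0.123], [5, 27, 0, 0, 0, -0.131], [2, 28, 0, 0, 0, -0.131], [-2, 28, 0, 0, 0, -0.131], [-6, 27, 0, 0, 0, -0.131]],
])

```text
time_s: 25.45
position: [0.5909, 0.1882, 0.2602]
tcp_rot: [[-0.943, 0.334, -0.001], [0.334, 0.943, -0.0], [0.001, -0.0, -1.0]]
force: [0.8, -1.0, 0.5]
opening: 0.998
grasp_force: 0.0
```

play_rows([
  [[-9, 26, 0, 0, 0, -0.131], [-12, 25, 0, 0, 0, -0.131], [0, 0, 0, 0, 0, 0], [0, 0, 0, 0, 0, 0]],
])

```text
time_s: 25.85
position: [0.6245, 0.2303, 0.2598]
tcp_rot: [[-0.996, 0.085, -0.002], [0.085, 0.996, -0.001], [0.002, -0.001, -1.0]]
force: [-0.2, -0.9, 0.2]
opening: 1.002
grasp_force: 0.0
```

```bash
python3 - <<'E'
from h import *
w=bot.capture('wrist')
for q,z in (('panel_knob',.174),('panel_hinge',.141)):
  for r in bot.pinpoint(w,q): print(q,round(r['confidence'],2),np.round(r['centre']),atz(w,r['centre'],z))
rows([([.623,.231,.172],175.5)])
E
```

```text
panel_knob 0.88 [320. 210.] [0.625 0.231 0.174]
panel_hinge 0.92 [306.  74.] [0.516 0.228 0.141]
now [0.624 0.229 0.26 ] yaw 175.03 t 26.0 f [ 0.387 -0.221  0.157] open 0.9972737632119704 j [ 10.538  32.123  74.33   -0.015  73.619 -74.49 ]
[[1,1,44,0,0,-0.004],[1,1,44,0,0,-0.004]]
```

play_rows([
  [[0, 1, 30, 0, 0, 0], [0, 1, 30, 0, 0, 0], [0, 0, 28, 0, 0, 0], [0, 0, 0, 0, 0, 0]],
])

```text
time_s: 26.4
position: [0.6218, 0.23, 0.1685]
tcp_rot: [[-0.996, 0.087, -0.01], [0.087, 0.996, -0.002], [0.01, -0.003, -1.0]]
force: [-0.1, -0.0, -0.0]
opening: 1.003
grasp_force: 0.0
```

play_rows([
  [[0, 0, 0, 0, 0, 0], [0, 0, 0, 0, 0, 0], [0, 0, 0, 0, 0, 0], [0, 0, 0, 0, 0, 0], [0, 0, 0, 0, 0, 0]],
], fingers=-1)

```text
time_s: 26.9
position: [0.6257, 0.2316, 0.1735]
tcp_rot: [[-0.996, 0.086, 0.002], [0.086, 0.996, 0.0], [-0.002, 0.0, -1.0]]
force: [-0.3, 0.4, -0.4]
opening: 0.632
grasp_force: 0.0
```

play_rows([
  [[0, 0, 0, 0, 0, 0], [0, 0, 0, 0, 0, 0], [0, 0, 0, 0, 0, 0], [0, 0, 0, 0, 0, 0], [0, 0, 0, 0, 0, 0]],
])

```text
time_s: 27.4
position: [0.6252, 0.2312, 0.1725]
tcp_rot: [[-0.996, 0.086, -0.0], [0.086, 0.996, -0.001], [0.0, -0.001, -1.0]]
force: [-0.7, -1.2, -0.3]
opening: 0.249
grasp_force: 30.0
```

```bash
python3 - <<'E'
from h import *
s=bot.read_state();P=np.array(s['position']);H=np.array([.5155,.2285]);v=P[:2]-H;r=np.linalg.norm(v);t0=np.arctan2(v[0],-v[1]);print(r,t0,s['opening'],s['grasp_force'])
rows([([*(H+r*np.array([np.sin(t),-np.cos(t)])),P[2]],175+np.degrees(t-t0)) for t in np.linspace(t0,.04,14)[1:]])
E
```

```text
0.10977830758642082 1.5952545453134068 0.2494955612669532 30.03130386234261
now [0.625 0.231 0.172] yaw 175.09 t 27.4 f [-0.678 -1.223 -0.251] open 0.2494955612669532 j [ 10.719  37.483  79.014  -0.03   63.529 -74.361]
[[-1,-13,0,0,0,0.121],[-1,-13,0,0,0,0.12],[-1,-13,0,0,0,0.12],[-1,-13,0,0,0,0.12],[-1,-13,0,0,0,0.12]]
[[-1,-13,0,0,0,0.12],[-1,-13,0,0,0,0.12],[-1,-13,0,0,0,0.12],[-1,-13,0,0,0,0.12],[-1,-13,0,0,0,0.12]]
[[-1,-13,0,0,0,0.12],[-1,-13,0,0,0,0.12],[-1,-13,0,0,0,0.12]]
```

play_rows([
  [[-1, -13, 0, 0, 0, 0.12], [-1, -13, 0, 0, 0, 0.12], [-1, -13, 0, 0, 0, 0.12], [-1, -13, 0, 0, 0, 0.12], [-1, -13, 0, 0, 0, 0.12]],
])

```text
time_s: 27.9
position: [0.6077, 0.1695, 0.1724]
tcp_rot: [[-0.771, 0.637, -0.004], [0.637, 0.771, 0.001], [0.004, -0.001, -1.0]]
force: [-4.4, 2.0, 2.5]
opening: 0.243
grasp_force: 30.1
```

play_rows([
  [[-1, -13, 0, 0, 0, 0.12], [-1, -13, 0, 0, 0, 0.12], [-1, -13, 0, 0, 0, 0.12], [-1, -13, 0, 0, 0, 0.12], [0, 0, 0, 0, 0, 0]],
])

```text
time_s: 28.4
position: [0.5689, 0.1331, 0.1724]
tcp_rot: [[-0.391, 0.92, -0.007], [0.92, 0.391, 0.001], [0.004, -0.006, -1.0]]
force: [-3.2, 3.2, 1.5]
opening: 0.248
grasp_force: 30.0
```

```bash
python3 - <<'E'
from h import *
s=bot.read_state();P=np.array(s['position']);H=np.array([.5155,.2285]);v=P[:2]-H;r=.11;t0=np.arctan2(v[0],-v[1]);print(np.linalg.norm(v),t0,s['force'])
R=np.array(s['tcp_rot']);y=np.degrees(np.arctan2(R[1,0],R[0,0]))
rows([([*(H+r*np.array([np.sin(t),-np.cos(t)])),P[2]],y+np.degrees(t-t0)) for t in np.linspace(t0,.02,5)[1:]])
E
```

```text
0.10934741912456028 0.5099605882499298 [-3.232  3.231  1.492]
now [0.569 0.133 0.172] yaw 113.04 t 28.4 f [-3.232  3.231  1.492] open 0.24762338072562348 j [  2.169  31.829  91.355   0.104  57.202 -20.93 ]
[[-1,-13,0,0,0,0.122],[-1,-13,0,0,0,0.122],[-1,-13,0,0,0,0.122],[-1,-13,0,0,0,0.122]]
```

play_rows([
  [[-1, -13, 0, 0, 0, 0.122], [-1, -13, 0, 0, 0, 0.122], [-1, -13, 0, 0, 0, 0.122], [-1, -11, 0, 0, 0, 0.122], [0, 0, 0, 0, 0, 0]],
])

```text
time_s: 28.9
position: [0.5219, 0.119, 0.1725]
tcp_rot: [[0.085, 0.996, -0.005], [0.996, -0.085, 0.002], [0.002, -0.005, -1.0]]
force: [-2.1, 4.3, -1.1]
opening: 0.245
grasp_force: 30.1
```

play_rows([
  [[0, -1, 0, 0, 0, 0], [0, -1, 0, 0, 0, 0], [0, -1, 0, 0, 0, 0], [0, 0, 0, 0, 0, 0]],
])

```text
time_s: 29.3
position: [0.5224, 0.1191, 0.1725]
tcp_rot: [[0.083, 0.997, -0.0], [0.997, -0.083, 0.002], [0.002, -0.0, -1.0]]
force: [-1.1, 5.4, -1.2]
opening: 0.24
grasp_force: 30.1
```

play_rows([
  [[0, -3, 0, 0, 0, 0.02], [0, -3, 0, 0, 0, 0.02], [0, 0, 0, 0, 0, 0], [0, 0, 0, 0, 0, 0]],
])

```text
time_s: 29.7
position: [0.5164, 0.1188, 0.1725]
tcp_rot: [[0.124, 0.992, -0.0], [0.992, -0.124, 0.001], [0.001, -0.0, -1.0]]
force: [0.8, 5.1, -2.7]
opening: 0.248
grasp_force: 30.0
```

play_rows([
  [[0, -2, 0, 0, 0, 0.02], [0, -2, 0, 0, 0, 0.02], [0, 0, 0, 0, 0, 0], [0, 0, 0, 0, 0, 0]],
])

```text
time_s: 30.1
position: [0.5123, 0.1189, 0.1725]
tcp_rot: [[0.162, 0.987, -0.001], [0.987, -0.162, 0.0], [0.0, -0.001, -1.0]]
force: [0.8, 4.4, -2.8]
opening: 0.244
grasp_force: 30.0
```

play_rows([
  [[0, -1, 0, 0, 0, 0], [0, -1, 0, 0, 0, 0], [0, 0, 0, 0, 0, 0], [0, 0, 0, 0, 0, 0]],
])

```text
time_s: 30.5
position: [0.5112, 0.119, 0.1725]
tcp_rot: [[0.163, 0.987, 0.001], [0.987, -0.163, -0.0], [-0.0, 0.001, -1.0]]
force: [2.6, 1.8, -6.4]
opening: 0.243
grasp_force: 30.0
```

play_rows([
  [[0, -2, 0, 0, 0, 0], [0, 0, 0, 0, 0, 0], [0, 0, 0, 0, 0, 0]],
])

```text
time_s: 30.8
position: [0.5111, 0.119, 0.1725]
tcp_rot: [[0.163, 0.987, 0.005], [0.987, -0.163, -0.001], [0.0, 0.005, -1.0]]
force: [8.1, 0.6, -10.6]
opening: 0.24
grasp_force: 29.9
```

At the stop: the force rises with no motion. I release and retreat.

play_rows([
  [[0, 1, 0, 0, 0, 0], [0, 0, 0, 0, 0, 0], [0, 0, 0, 0, 0, 0], [0, 0, 0, 0, 0, 0], [0, 0, -20, 0, 0, 0]],
], fingers=1)

```text
time_s: 31.3
position: [0.5072, 0.1192, 0.1909]
tcp_rot: [[0.162, 0.987, -0.007], [0.987, -0.162, -0.001], [-0.002, -0.006, -1.0]]
force: [-0.6, -0.6, 1.8]
opening: 0.617
grasp_force: 0.0
```

play_rows([
  [[0, 0, -40, 0, 0, 0], [0, 0, -40, 0, 0, 0], [0, 0, -40, 0, 0, 0], [0, 0, -20, 0, 0, 0], [0, 0, 0, 0, 0, 0]],
])

```text
time_s: 31.8
position: [0.511, 0.1195, 0.3362]
tcp_rot: [[0.162, 0.987, 0.008], [0.987, -0.162, -0.0], [0.001, 0.008, -1.0]]
force: [0.5, 0.9, -0.1]
opening: 0.983
grasp_force: 0.0
```

```bash
python3 - <<'E'
from h import *
w=bot.capture('wrist');sc=bot.capture('scene')
for n,p in(('w',w),('s',sc)):
  for q,z in (('panel_knob',.174),('panel_hinge',.141),('pod_d_grip',.092)):
    for r in bot.pinpoint(p,q): print(n,q,round(r['confidence'],2),np.round(r['centre']),atz(p,r['centre'],z))
print(bot.read_state()['position'])
cv2.imwrite('pics/z1.png',np.hstack([w['image'][0:280,120:520],cv2.resize(sc['image'][120:260,220:420],(400,280),interpolation=3)]))
E
```

```text
w panel_knob 0.6 [318. 191.] [0.512 0.118 0.174]
s panel_knob 0.83 [370. 181.] [0.508 0.117 0.174]
s panel_hinge 0.64 [405. 194.] [0.504 0.221 0.141]
s pod_d_grip 0.61 [314. 174.] [ 0.429 -0.075  0.092]
[0.509 0.119 0.331]
```

View pics/z1.png

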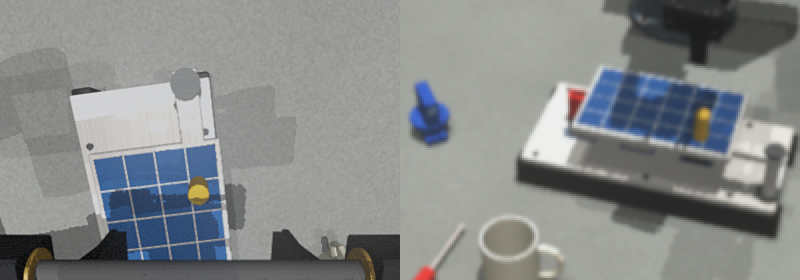

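The panel is home over the deck with its edge parallel to it, and the red pod still stands in its slot. The gripper is clear.

```bash
python3 -c "
from rig import bot
print(bot.hand_in())"
```

```text
the job is handed in; nothing more can be done
None
```

I handed the job in: the red pod is locked in slot0, the white pod is locked in slot1, and the panel is back against its stop over the deck. `hand_in()` returned no verdict, so the result is not confirmed.

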